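Tip a printing block onto the sheet and press it

TASK

Two printing blocks stand on edge at the near side of the sheet. With the fingertips, push the bigger one over so that it drops printing face down on the paper, without lifting it or shoving it along, then press firmly on its back for about a second to make the print and take the hand away, leaving the block lying there. Leave the smaller block standing and everything else where it is.

Things in the scene. Friction and masses are not known exactly. Their poses are not given: they have to be found in the camera images.
- board: Fixed plywood drawing board, 400 mm (its x) by 620 mm (its y), with a blank white sheet flush on it; all the loose things stand on it. Origin at the centre of its TOP face, which lies 8 to 38 mm above the table. Position, yaw and height vary. Both blocks stand about 65 mm on the -x side of its centre and 60 to 110 mm to either side in y; which is on which side varies.
- big_block: Bigger printing block, loose, standing on edge: wooden plate with a grey linoleum printing face, a black flower-head in relief on it. 90 mm wide (its y), 110 mm tall (its z), 26 mm thick (its x), 0.14 to 0.28 kg. Origin at the centre of its underside, z up. The printing face looks along its own +x, to the middle of the sheet, away from the robot; the plain back is at x = -13 mm.
- big_block_face (a point): Centre of the big block's printing face, 55 mm above its underside. Pushed along its +x high on the back, the block hinges on its lower front edge without slipping, and past about 14 degrees it falls by itself on this face.
- big_block_back (a point): Centre of the big block's plain back, 55 mm above its underside. With the block lying face down this point is on top, 26 mm above the board and 55 mm ahead of the hinge edge. Pressing counts when the fingers push on the lying block with more than 5 N for half a second.
- big_block_edge_l (a point): The +y end of the big block's lower front edge, on which it hinges over.
- big_block_edge_r (a point): The -y end of the same lower front edge (90 mm from the other end).
- small_block: The smaller printing block, a bystander standing beside the big one with at least 25 mm between them: 60 mm wide, 70 mm tall, 26 mm thick, same materials, with a black leaf in relief. Origin at the centre of its underside. Must stay standing where it is.
- jar: Bystander: squat amber jar with a black lid, 60 mm across, 75 mm tall, beside the sheet. Origin at the centre of its underside.
- ink_bottle: Bystander: black bottle with a blue cap, 50 mm across, 130 mm tall, beside the sheet. Origin at the centre of its underside.
- brush: Bystander: slim flat brush about 195 mm long, 20 mm wide and 9 mm high, lying along the far edge of the sheet. Origin on its underside.
- tape: Bystander: roll of paper tape lying flat, 90 mm across, 25 mm tall, beside the sheet. Origin at the centre of its underside.
- baren: Bystander: dark wooden baren (disc with a knob), 90 mm across, 48 mm tall, beside the sheet. Origin at the centre of its underside.
- cup: Bystander: small black bowl, 76 mm across, 50 mm tall, beside the sheet. Origin at the centre of its underside.
Mind the look-alikes: they are no part of the job. Leave any green look-alike of the big_block alone.

How it is judged:
By the outcome, as a careful person would: the job done as asked, in the order asked, and still so for the second after the job is handed in, with the robot touching nothing.
It also fails if it takes over 42 s, if anything falls off the work surface, if the arm or the gripper's body presses on something with over 40 N, if the wrist force passes 120 N, or if a joint passes its speed limit or range.

ROBOT

A 6-joint arm with a two-finger parallel gripper is mounted at the origin on the work surface. World frame = base frame: x ahead of the robot, y to its left, z up, the work surface at z = 0. Lengths are in mm, angles in rad, forces in N, time in s.
With the tool pointing down it reaches from about 275 to 825 mm from the base axis. Payload 5.2 kg.
Tool frame: the origin (TCP) lies at the very end of the fingers, on their centre line; the grasp point (between the pads) lies 19 mm behind it; z points along the fingers, y is the line along which they close (so a half turn about z gives the same grasp; the last joint's range is limited). The gripper opens to 93 mm and grips with 3 to 60 N. Pads are 15 mm wide; open, the fingers measure 128 mm over their backs; the gripper's body (75 mm by 188 mm) begins 65 mm behind the grasp point.
Start: joints at [-1.429, 0.259, 1.535, -0, 1.348, -0.203], TCP at [185.925, -517.626, 218.653] pointing down, gripper open.
Joint ranges: [-3.14, 3.14], [-0.91, 2.08], [0.19, 2.58], [-1.22, 4.36], [0.22, 2.71], [-3.12, 3.12]. Speed limits (rad/s): [2.57, 2.57, 3.14, 3.14, 3.14, 3.14].

INTERFACE

Orientations are given as [roll, pitch, yaw] about the fixed x, y, z axes, in that order (R = Rz(yaw) Ry(pitch) Rx(roll)).
In Python, from bench import robot gives the robot as it stands. The module is installed in compiled form; this text tells all that it offers. Calls block until the motion is done:
- robot.move_ptp(position, orientation): joint-space move of the TCP to a pose.
- robot.move_linear(position, ori=None, speed=150, f_stop=None): straight line of the TCP; ori=None keeps the orientation; speed is the mean speed in mm/s. With f_stop (N) it stops when the force on the tool has changed by that much, and returns True; else False.
- robot.move_j(angles): joint-space move.
- robot.move_gripper(opening): opening from 0.0 (shut) to 1.0 (fully open); the grip force is fixed at half the most; returns when the fingers have stopped.
- robot.sleep(seconds).
- robot.inverse_kinematics(position, orientation): joint angles nearest the present ones, or None.
- robot.get_image(name): name is "scene" or "top"; returns a dict with "img" (400x640x3 uint8, blue, green, red), "fovy" (degrees; the focal length in pixels is half the picture's height over the tangent of half this angle, whatever the lens; pixels are square), "cx", "cy" (the principal point, pixels), "k1" (the pictures are not rectified: a ray, as slopes to the right and down, at radius r is drawn at 1 + k1 r^2 times it, then the intrinsics apply), "eye" and "orientation" of the camera in the world. Camera axes: x right, y down, z forward; pixel columns grow to the right and rows downward; lengths in mm; the calibration is good to about 2 mm. A picture is of the moment at which its call begins. There is no depth.
A pose or a line that the arm cannot do raises robot.MotionError and nothing moves.
- robot.hand_in(): hands the job in; it is judged then, once.
Readings, each from a call of its own:
- robot.current_t(): time.
- robot.current_qpos(): joint angles.
- robot.current_joint_vel(): joint speeds.
- robot.current_joint_efforts(): joint torques, N m.
- robot.current_tcp_pos(): TCP position.
- robot.current_eef_rot(): TCP orientation.
- robot.current_contact_force(): force on the tool from outside, world axes, zero at the start.
- robot.current_ft_torque(): the same for the moment, N m.
- robot.current_gripper_width(): opening from 0.0 (shut) to 1.0 (fully open).
- robot.current_finger_force(): force on a finger pad.
Only numpy, scipy, OpenCV 4.12 (cv2) and the standard library are available. Lean on these libraries where they do the work, as an engineer would, in place of code of your own. Each camera call takes 0.05 s, during which the arm holds its last target. There are 200 camera calls.

## Working session

There is one attempt and no reset: what is moved stays moved. The work goes in short steps, each a Python script; the robot and the scene stay as the last script left them, time stands still between calls to the robot, and variables do not carry over. Pictures are saved under pics/ and viewed, at most 10 in all, crops included, and the job is handed in when it is done.

```bash
mkdir -p pics
python3 - <<'E'
from bench import robot
import cv2
for n in("scene","top"):
    d=robot.get_image(n); cv2.imwrite(f"pics/{n}0.png",d["img"]); print({k:v for k,v in d.items() if k!="img"})
print(robot.current_t(),robot.current_eef_rot())
E
```

```text
{'fovy': 44.97060558032926, 'cx': 314.786667386705, 'cy': 197.17485718548076, 'k1': -0.017588748304305925, 'eye': array([1210.71073418, -408.06727872, 1119.36106862]), 'orientation': array([-2.46228939,  0.01271605,  0.94519976])}
{'fovy': 44.13776921562577, 'cx': 317.6262035925228, 'cy': 201.31390550131306, 'k1': 0.04246817534921574, 'eye': array([ 425.71253744,   61.32710087, 1477.08985869]), 'orientation': array([-3.07107953,  0.0046449 , -1.54326477])}
0.1 [-3.13998898e+00 -3.14315807e-04  3.44821763e-01]
```

View pics/scene0.png

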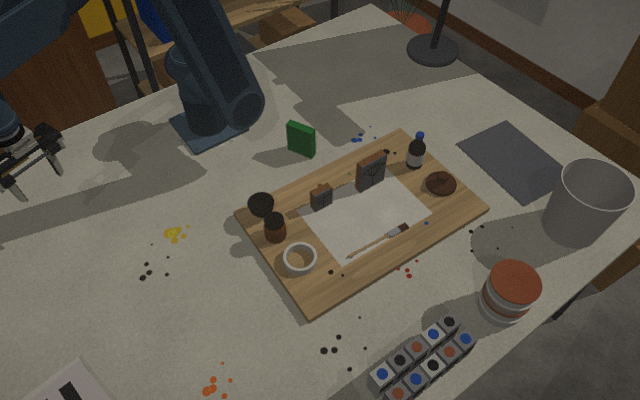

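View pics/top0.png

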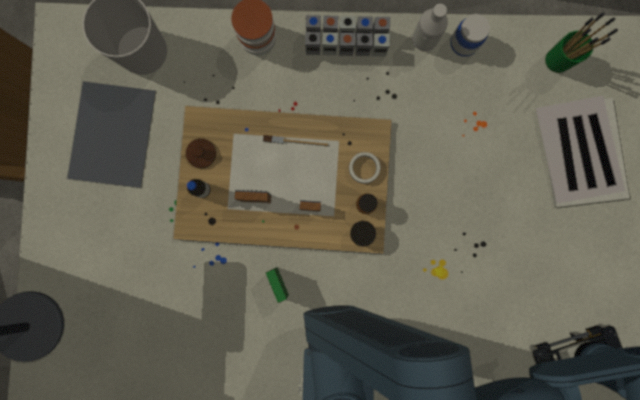

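Candidates for the big block: the brown block at scene (371,170) / top (252,197), which is the larger of the two. The others are the small brown block at scene (321,196) / top (310,205) and the green look-alike at scene (301,139) / top (277,284). I choose the first and check it in a crop.

Run:
```python
import cv2,numpy as np
a=cv2.imread("pics/scene0.png")[140:220,300:400]; b=cv2.imread("pics/top0.png")[180:220,225:325]
f=lambda i:cv2.convertScaleAbs(cv2.resize(i,None,fx=7 ,fy=7 if i is b else 7,interpolation=cv2.INTER_CUBIC),alpha=1.7)
A=cv2.resize(a,(500,400),interpolation=cv2.INTER_CUBIC);B=cv2.resize(b,(500,200),interpolation=cv2.INTER_CUBIC)
C=cv2.convertScaleAbs(np.vstack([A,B]),alpha=1.8)
for k in range(0,100,10):
    cv2.putText(C,str(300+k),(k*5,8),0,.3,(0,255,255));cv2.line(C,(k*5,10),(k*5,14),(0,255,255));cv2.putText(C,str(225+k),(k*5,595),0,.3,(0,255,255));cv2.line(C,(k*5,580),(k*5,586),(0,255,255))
for k in range(0,80,10): cv2.putText(C,str(140+k),(475,k*5+4),0,.3,(0,255,255))
for k in range(0,40,10): cv2.putText(C,str(180+k),(475,400+k*5+4),0,.3,(0,255,255))
cv2.imwrite("pics/crop.png",C)
```

```text
(no output)
```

View pics/crop.png

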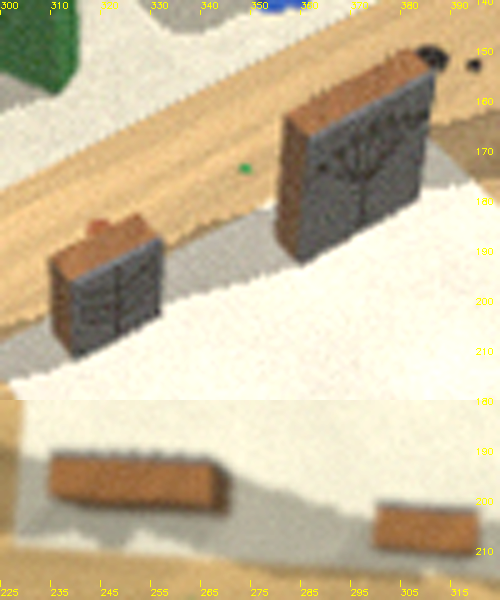

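The crop confirms it: the larger brown plate has a flower-head on its face. Its front-bottom corners are at scene (360,193) and (384,180), and its top edge is at top view (235–268, 191–201). Next I fit its pose from both views.

```bash
cat > h.py <<'E'
import numpy as np,cv2
from scipy.spatial.transform import Rotation as R
from scipy.optimize import least_squares
C={'scene':(44.97060558,314.7867,197.17486,-0.0175887,[1210.7107,-408.06728,1119.36107],[-2.46228939,0.01271605,0.94519976]),
'top':(44.13776922,317.6262,201.3139,0.042468,[425.71254,61.3271,1477.08986],[-3.07107953,0.0046449,-1.54326477])}
def proj(c,P):
    fv,cx,cy,k,e,o=C[c]; f=200/np.tan(np.radians(fv)/2)
    p=(np.atleast_2d(P)-e)@R.from_euler('xyz',o).as_matrix(); s=p[:,:2]/p[:,2:]
    return s*(1+k*(s**2).sum(1,keepdims=True))*f+[cx,cy]
def fit(obs,x0):
    def w(v,L): return R.from_euler('z',v[3]).apply(L)+v[:3]
    def res(v): return np.concatenate([(proj(c,w(v,np.array(L,float)))-np.array(p)+.4).ravel() for c,L,p in obs])
    s=least_squares(res,x0,loss='soft_l1',x_scale=[10,10,10,.1]); return s.x,res(s.x).reshape(-1,2)
E
python3 - <<'E'
from h import *
def o(w,h,sc,tp):
    return [('scene',[(13,-w,0),(13,w,0),(13,-w,h),(13,w,h),(-13,-w,h),(-13,w,h)],sc),('top',[(13,w,h),(13,-w,h),(-13,w,h),(-13,-w,h)],tp)]
x,r=fit(o(45,110,[(360.4,192.6),(384,180),(361,167.4),(387,154.4),(357.4,163),(383,150)],[(235,191),(267.6,192),(235,200),(268,201.6)]),[480,150,25,0]);print(x.round(2),r.round(1).tolist())
x,r=fit(o(30,70,[(315.4,211.2),(332,203.2),(314.4,196),(332.2,187.5),(310.2,191.5),(328.2,183)],[(300.6,200.5),(320,202),(300,208.8),(320,210.4)]),[480,0,25,0]);print(x.round(2),r.round(1).tolist())
E
```

```text
[ 5.3324e+02  2.5846e+02  1.8750e+01 -3.0000e-02] [[-1.8, 0.8], [-1.7, 0.2], [-0.2, 0.8], [-1.0, 0.3], [-2.3, -0.5], [-2.8, -0.7], [-1.6, -1.3], [-1.4, -0.5], [-2.2, -0.9], [-2.4, -0.7]]
[ 5.1403e+02  9.6830e+01  2.0330e+01 -5.0000e-02] [[-1.2, 1.2], [-0.4, 0.1], [-0.5, 1.0], [-0.3, 0.2], [-1.5, -0.6], [-1.5, -1.2], [-2.3, -1.1], [-0.5, -1.0], [-2.4, -0.2], [-1.1, -0.2]]
```

Run:
```python
from bench import robot
import cv2,numpy as np
yw=-.035; c=np.array([533.2,258.5]); n=np.array([np.cos(yw),np.sin(yw)]); o=[np.pi,0,yw]
P=lambda d,z:[*(c+d*n),z]
robot.move_gripper(0.0)
robot.move_ptp([430,50,320],o)
robot.move_ptp(P(-55,260),o)
robot.move_linear(P(-55,112),speed=120)
print(robot.current_t(),robot.current_tcp_pos(),robot.current_contact_force())
for k in("scene","top"): cv2.imwrite(f"pics/{k}1.png",robot.get_image(k)["img"])
a=cv2.imread("pics/scene1.png")[110:230,290:430]; b=cv2.imread("pics/top1.png")[160:240,200:340]
C=np.vstack([cv2.resize(i,None,fx=3,fy=3,interpolation=cv2.INTER_CUBIC) for i in(a,b)])
cv2.imwrite("pics/c1.png",cv2.convertScaleAbs(C,alpha=1.7))
```

```text
6.0667 [478.79310272 260.58203708 112.75920808] [0.72987921 0.15503681 0.64966902]
```

View pics/c1.png

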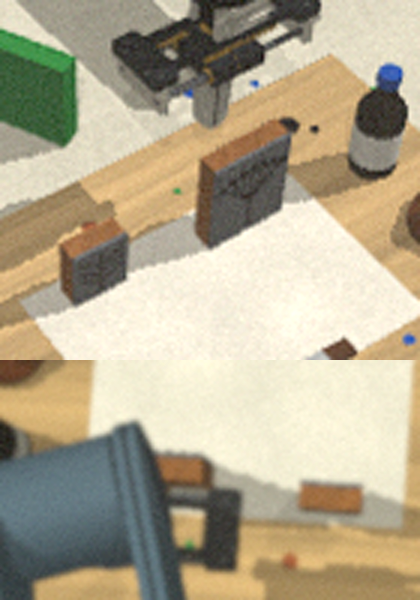

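The closed fingertips sit behind the block with their lower end at scene ~(361,151). The blocks, bottle and green look-alike are untouched. I compare the tip's pixel with its projection to check calibration.

Run:
```python
from h import *
print(proj('scene',[[478.8,260.6,112.8],[478.8+7.5,260.6-17.5,112.8],[478.8+7.5,260.6+17.5,112.8],[520,258.5,130],[500,200,112]]).round(1))
```

```text
[[358.3 150.7]
 [355.2 154.8]
 [364.6 149.6]
 [367.3 155.1]
 [346.4 164.3]]
```

Scene calibration agrees within about 1 px, so I push.

Run:
```python
from bench import robot
import cv2,numpy as np
yw=-.035; c=np.array([533.2,258.5]); n=np.array([np.cos(yw),np.sin(yw)]); o=[np.pi,0,yw]
P=lambda d,z:[*(c+d*n),z]
robot.move_linear(P(-24,112),speed=100)
robot.move_linear(P(26,112),speed=55)
robot.sleep(.5)
robot.move_linear(P(10,180),speed=150)
print(robot.current_t(),robot.current_tcp_pos(),robot.current_contact_force())
cv2.imwrite("pics/s2.png",robot.get_image("scene")["img"])
a=cv2.imread("pics/s2.png")[110:230,290:430]
cv2.imwrite("pics/c2.png",cv2.convertScaleAbs(cv2.resize(a,None,fx=5,fy=5,interpolation=cv2.INTER_CUBIC),alpha=1.7))
```

```text
8.8 [542.95981004 258.07894077 179.58040026] [ 0.01753543  0.06160239 -0.48425485]
```

View pics/c2.png

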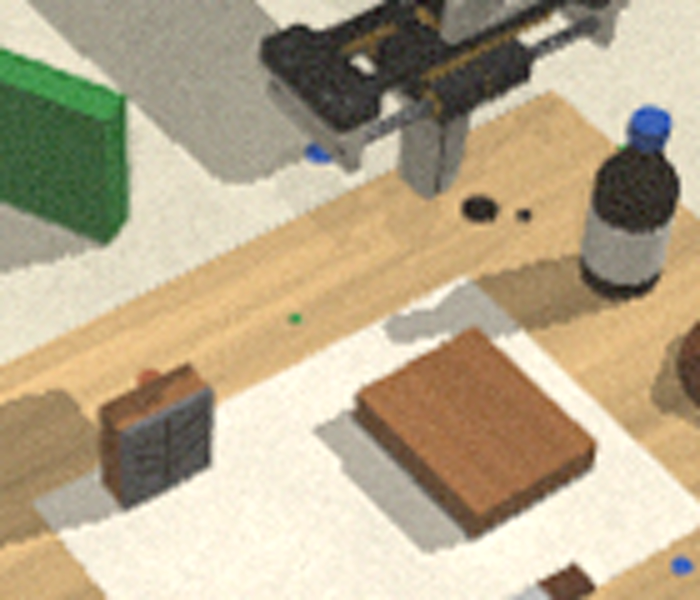

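The block fell cleanly and lies back up, with its top face centred at scene ~(385,195). The small block is still standing. Next I locate the centre of its back and press.

Run:
```python
from h import *
from bench import robot
s=least_squares(lambda v:(proj('scene',[[v[0],v[1],45]])[0]-[385.2,195]),[600,255]).x; print('seen centre',s.round(1))
o=[np.pi,0,-.035-np.pi/2]
x,y=601.2,256.0
if np.hypot(*(s-[x,y]))<12: x,y=(np.array([x,y])+s)/2
print(robot.inverse_kinematics([x,y,100],o))
robot.move_ptp([x,y,150],o); robot.move_linear([x,y,62],speed=120)
print(robot.current_contact_force())
hit=robot.move_linear([x,y,36],speed=15,f_stop=4); p=np.array(robot.current_tcp_pos()); f=robot.current_contact_force()
print(hit,p,f,robot.current_t())
```

```text
seen centre [612.6 255.8]
[ 0.23000462  0.54154137  1.40630409  0.          1.1937472  -2.87658803]
[0.27963742 0.16325615 1.57605367]
True [606.86220113 255.89543442  47.81302981] [-0.04349861 -0.8801862   4.16033798] 14.6583
```

Run:
```python
from bench import robot
import numpy as np,cv2
p=np.array(robot.current_tcp_pos()); z=p[2]
for i in range(12):
    f=robot.current_contact_force()[2]
    if f>16: break
    z-=.4; robot.move_linear([p[0],p[1],z],speed=10); robot.sleep(.05)
F=[]
for i in range(12): robot.sleep(.1); F.append(round(robot.current_contact_force()[2],1))
print(z,F,robot.current_tcp_pos())
robot.move_linear([p[0],p[1],110],speed=80)
robot.move_linear([p[0],p[1],260],speed=200)
robot.move_ptp([450,0,320],[np.pi,0,-1])
print(robot.current_t(),robot.current_contact_force())
cv2.imwrite("pics/s3.png",robot.get_image("scene")["img"])
a=cv2.imread("pics/s3.png")[100:320,220:500]
cv2.imwrite("pics/c3.png",cv2.convertScaleAbs(cv2.resize(a,None,fx=2.7,fy=2.7,interpolation=cv2.INTER_CUBIC),alpha=1.7))
```

```text
45.01302981365801 [np.float64(17.8), np.float64(17.9), np.float64(18.7), np.float64(18.8), np.float64(17.4), np.float64(18.2), np.float64(18.2), np.float64(18.3), np.float64(17.9), np.float64(18.6), np.float64(18.4), np.float64(18.2)] [606.93576726 255.91330201  47.72626564]
24.1 [ 0.23073245  0.35415743 -0.295231  ]
```

View pics/c3.png

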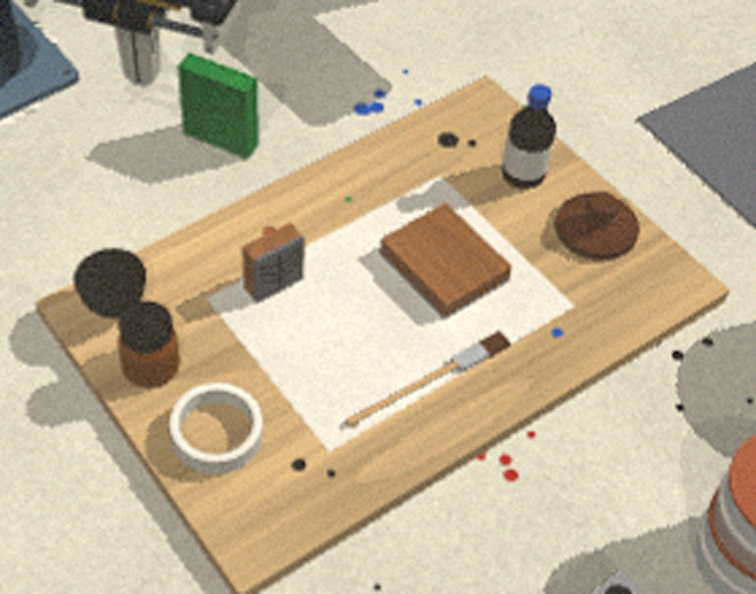

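The big block lies face down at scene ~(385,195), exactly where it fell. The small block (scene ~(321,197)) is standing, everything else is in place, and the hand is clear.

```bash
python3 -c "
from bench import robot
print(robot.hand_in())"
```

```text
the job is handed in; nothing more can be done
None
```

I tipped the big block printing face down on the paper, pressed its back at about 18 N for 1.2 s, took the hand away and handed the job in at about 24 s; the last picture shows it lying there, the small block standing and everything else in place.

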